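# Seat a vial rack against the stops of an autosampler

## Robot

A 6-joint arm with a two-finger parallel gripper is mounted at the origin on the work surface. World frame = base frame: x ahead of the robot, y to its left, z up, the work surface at z = 0. Lengths are in m, angles in rad, forces in N, time in s.
With the tool pointing down it reaches from about 0.425 to 0.95 m from the base axis. Payload 3.5 kg.
Tool frame: the origin (TCP) lies on the centre line of the jaws, within the pads' length; the fingertips stand 8 mm ahead of it and the grasp point (between the pads) lies 11 mm behind it; z points along the fingers, y is the line along which they close (so a half turn about z gives the same grasp; the last joint's range is limited). The gripper opens to 85 mm and grips with 20 to 120 N. Pads are 22 mm wide; open, the fingers measure 114 mm over their backs; the gripper's body (76 mm by 85 mm) begins 54 mm behind the grasp point. The pads swing forward as they close: fully open they stand 13 mm farther back than shut.
Start: joints at [1.092, 0.286, 1.577, -0, 1.279, -0.15], TCP at [0.218, 0.639, 0.239] pointing down, gripper open.
Joint ranges: [-2.77, 2.77], [-0.9, 2.22], [0.21, 2.48], [-1.53, 4.67], [0.24, 2.81], [-2.84, 2.84]. Speed limits (rad/s): [2.79, 2.79, 3.14, 3.14, 3.14, 3.14].

## Interface

Orientations are given as a unit quaternion [x, y, z, w].
In Python, from plant import ctrl gives the robot as it stands. The module is installed in compiled form; this text tells all that it offers.
- The arm moves only by the tool send_rows, never from a script. Its argument "steps" is a list of rows, each a list of 5 numbers: the shift along the tool's x, y, z in m, then the turn about the tool's z in degrees, then the opening, from -1 (shut) to 1 (fully open). A call has 1 to 12 rows; each row is the pose to reach, as a shift and turn from the pose commanded when the call began, along the tool's axes at that moment; what a row does not reach only later rows make up. A row lasts 1/10 s, in which the tool goes at most 50 mm and 8.59 degrees, less where a joint would pass 70% of its speed; a pose out of reach is approached as far as the arm can. A call with a gripper value outside its range is refused whole. The fingers move at their own pace and stop on an object; "squeeze" is the grip in N (left out, the last holds). Time passes only in rows, so rows that repeat a pose let the fingers close. It gives the time, the measured TCP pose, the force, the opening and the grip force at its end, in the units of the state.
- ctrl.get_state(): the state, without advancing time (a new reading comes with each control period).
- ctrl.read_camera(name): name is "side" or "top"; returns the picture (384x512x3 uint8, red, green, blue); there is no depth.
- ctrl.calibration(name): a dict with "intrinsics" (3x3 intrinsics, pixels), "extrinsics" (4x4, takes a point from world to camera coordinates). Camera axes: x right, y up, looking along -z (the intrinsics and any distortion apply to the point x, -y, -z); pixel columns grow to the right and rows downward; lengths in m; the calibration is good to about 2 mm. A picture is of the moment at which its call begins. calibration takes no time and is no camera call.
- ctrl.sign_off(): hands the job in; it is judged then, once.
The state is a dict: "time": time; "qpos": joint angles; "dq": joint speeds; "joint_efforts": joint torques, N m; "eef_pos": TCP position; "tcp_rot": TCP orientation; "contact_force": force on the tool from outside, world axes, zero at the start; "wrist_torque": the same for the moment, N m; "opening": opening from 0.0 (shut) to 1.0 (fully open); "finger_force": force on a finger pad.
Only numpy, scipy, OpenCV 4.12 (cv2) and the standard library are available. Lean on these libraries where they do the work, as an engineer would, in place of code of your own. Each camera call takes 0.05 s, during which the arm holds its last target. There are 200 camera calls.

## Task

The white rack of vials has been set down loosely and crooked on the autosampler's deck. Without gripping or lifting it, gently push it along the deck by its sides with your fingers until it sits square and flush against both metal stops, the back one and the side one, so that the needle will find the vials. Do not touch the vials in it, leave everything else where it stands, and finish clear of it all.

Things in the scene. Friction and masses are not known exactly. Their poses are not given: they have to be found in the camera images.
- corner (a point): Inner corner of the fixed autosampler's two stops, at deck level (level grey deck, 45 mm above the bench). Its frame is the sampler's heading: x to the back, away from the robot; y to the robot's left; z up. The deck is flat and free from here to x = -268 mm and y = -390 mm. The back stop's face is the plane x = 0, the side stop's face the plane y = 0.
- back_stop (a point): Middle of the back stop's top edge, 14 mm above the deck, at x = 0, y = -165 mm from the corner. The stop is a rigid aluminium strip 12 mm thick, running from the corner 330 mm to the right (-y). Behind it, 20 to 58 mm back, a rail stands 32 mm above the deck along the whole sampler.
- side_stop (a point): Middle of the side stop's top edge, 14 mm above the deck, at x = -65 mm, y = 0 from the corner. A rigid aluminium strip like the back stop, 12 mm thick, running from the corner 130 mm towards the robot (-x).
- needle (a point): Tip of the parked needle, 55 mm above the deck at x = -115, y = -425 mm from the corner, over the rinse station. The fixed needle arm above it, up to 215 mm over the deck, and its column all lie to the right of y = -390 mm.
- rack: White plastic vial rack, a block 110 (its x) by 136 (its y) by 32 mm high, loose on the deck, 0.4 to 0.85 kg with vials. Origin: centre of its underside; z up. Starts turned up to 18 deg from the sampler, its centre 90 to 140 mm from the back stop and 108 to 165 mm from the side stop. Seated, its +x face is on the back stop and its +y face on the side stop: centre at x = -55, y = -68 mm from the corner.
- vials: The capped glass vials standing fixed in the rack, 22 mm in diameter, their tops 51 mm above the deck (19 mm above the rack's top), the outermost glass 5 mm inside the rack's edges. Same origin and axes as the rack. Not to be touched.
- spare_vial: Bystander: a single capped vial, 22 mm in diameter, 46 mm high, loose, standing on the deck to the right of the rack, 335 to 365 mm from the side stop's plane and 40 to 90 mm from the back stop. Origin at the centre of its underside.
- beaker: Bystander: a glass beaker, 52 mm across and 72 mm high, empty, standing on the bench left of the sampler. Origin at the centre of its underside.
- bottle: Bystander: a small laboratory bottle with a blue screw cap, 70 mm across and 124 mm high, standing on the bench left of the sampler. Origin at the centre of its underside.
Things that resemble listed ones, but are neither listed nor needed, are in the scene too. Of the things like the rack, leave any that is turquoise; of the rest the smaller one is meant.

How it is judged:
At the end, for the whole second after the job is handed in: The rack lies flat and at rest on the deck, its centre within 3 mm of its seated place off each stop and its sides within 0.03 rad (1.7 degrees) of the stops' directions (x of rack in the frame of corner above -0.058 m and y of rack in the frame of corner above -0.071 m and angle between the x axis of rack and the x axis of corner, either way round below 0.03 rad and z of rack in the frame of corner below 0.003 m and angle between rack's own z axis and vertical below 0.03 rad and linear speed of rack below 0.01 m/s); the robot touches nothing.
It fails at once if the rack was lifted more than 6 mm or tipped more than 0.12 rad (z of rack in the frame of corner above 0.006 m or angle between rack's own z axis and vertical above 0.12 rad).
It fails at once if the vials in the rack were touched by the robot (over 1 N) (contact force between any of the fingers, the arm and vials above 1 N).
It fails at once if the rack was shoved faster than 0.35 m/s or pushed with more than 50 N (linear speed of rack above 0.35 m/s or contact force between the fingers and rack above 50 N).
It fails at once if the spare vial was moved more than 15 mm or knocked over (distance of spare_vial from where it was at the start of the episode above 0.015 m or angle between spare_vial's own z axis and vertical above 0.4 rad).
It fails at once if the beaker or the bottle was moved more than 20 mm (distance of any of beaker, bottle from where it was at the start of the episode above 0.02 m).
It also fails if it takes over 51 s, if anything falls off the work surface, if the arm or the gripper's body presses on something with over 40 N, if the wrist force passes 120 N, or if a joint passes its speed limit or range.

## Working session

There is one attempt and no reset: what is moved stays moved. The work goes in short steps, Python scripts to look and compute and a tool call to move; the robot and the scene stay as the last step left them, time stands still between calls to the robot, and variables do not carry over. Pictures are saved under pics/ and viewed, at most 11 in all, crops included, and the job is handed in when it is done.

Besides the shell and the picture viewer there is one more tool, called as a command line: name --pt "numbers of a row" for each row, then --argument value for the rest. send_rows: Moves the arm, as the interface text tells. Its arguments: {"type":"object","properties":{"steps":{"type":"array","items":{"type":"array","items":{"type":"number"}}},"squeeze":{"type":"number"}},"required":["steps"]}

```bash
mkdir -p pics
cat > h.py <<'E'
import numpy as np, cv2
from plant import ctrl
def cal(n):
    c=ctrl.calibration(n); return np.array(c["intrinsics"]),np.array(c["extrinsics"]),c
def proj(n,P):
    K,E,_=cal(n); P=np.atleast_2d(P); c=P@E[:3,:3].T+E[:3,3]; c=c*[1,-1,-1]; q=c@K.T; return q[:,:2]/q[:,2:]
def ray(n,uv):
    K,E,_=cal(n); uv=np.atleast_2d(uv); d=np.c_[uv,np.ones(len(uv))]@np.linalg.inv(K).T*[1,-1,-1]
    R=E[:3,:3]; return -R.T@E[:3,3], d@R
def onz(n,uv,z):
    o,d=ray(n,uv); return o+d*((z-o[2])/d[:,2])[:,None]
def snap(n,f):
    im=ctrl.read_camera(n); cv2.imwrite(f"pics/{f}.png",im[...,::-1]); return im
E
python3 - <<'E'
from h import *
for n in("top","side"):
    snap(n,n+"0"); K,E,c=cal(n); print(n,list(c),K.round(1).tolist(),ray(n,[256,192])[0].round(3),ray(n,[256,192])[1].round(2))
s=ctrl.get_state(); print(s)
E
```

```text
top ['intrinsics', 'extrinsics'] [[445.6, 0.0, 254.6], [0.0, 445.6, 182.5], [0.0, 0.0, 1.0]] [0.266 0.019 1.39 ] [[ 0.21 -0.   -0.98]]
side ['intrinsics', 'extrinsics'] [[358.6, 0.0, 255.2], [0.0, 358.6, 190.4], [0.0, 0.0, 1.0]] [ 0.209 -0.372  0.715] [[ 0.42  0.48 -0.77]]
{'time': 0.1, 'qpos': array([ 1.09200012e+00,  2.87126176e-01,  1.57805001e+00,  5.26333196e-06,
        1.27860708e+00, -1.49995414e-01]), 'dq': array([ 0.00052657, -0.00260528, -0.00401919, -0.0007281 , -0.00103829,
       -0.00023164]), 'joint_efforts': array([ 8.76234444e-04, -4.07291365e+01, -2.93702173e+01, -1.67611092e-04,
        3.43422551e-03,  2.31165247e-07]), 'eef_pos': array([0.2176579 , 0.63832526, 0.23804224]), 'tcp_rot': array([ 1.63661494e-01,  9.86515948e-01, -1.04083658e-03, -3.41109667e-04]), 'contact_force': array([0.0249274 , 0.18524194, 0.05293685]), 'wrist_torque': array([-0.01777648,  0.01391488,  0.03081178]), 'finger_force': 0.0, 'opening': 0.9958612587419309}
```

View pics/top0.png

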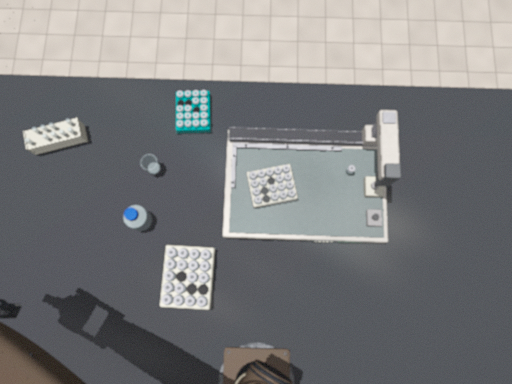

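View pics/side0.png

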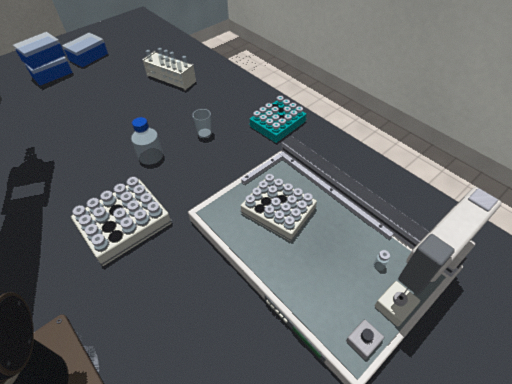

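Top view candidates for the rack are: white rack on the deck (272,186), larger white rack on the bench (188,277), turquoise rack (193,111), and a white tube holder (55,135). I choose the one on the deck: it isn't turquoise, and it's the smaller white one. In the top image, up is world +x and left is +y.

Run:
```python
from h import *
im=cv2.imread("pics/top0.png")[120:250,215:395]; cv2.imwrite("pics/c1.png",cv2.resize(im,None,fx=4.4,fy=4.4,interpolation=cv2.INTER_CUBIC))
im=cv2.imread("pics/side0.png")[140:270,180:380]; cv2.imwrite("pics/c2.png",cv2.resize(im,None,fx=4,fy=4,interpolation=cv2.INTER_CUBIC))
```

```text
(no output)
```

View pics/c1.png

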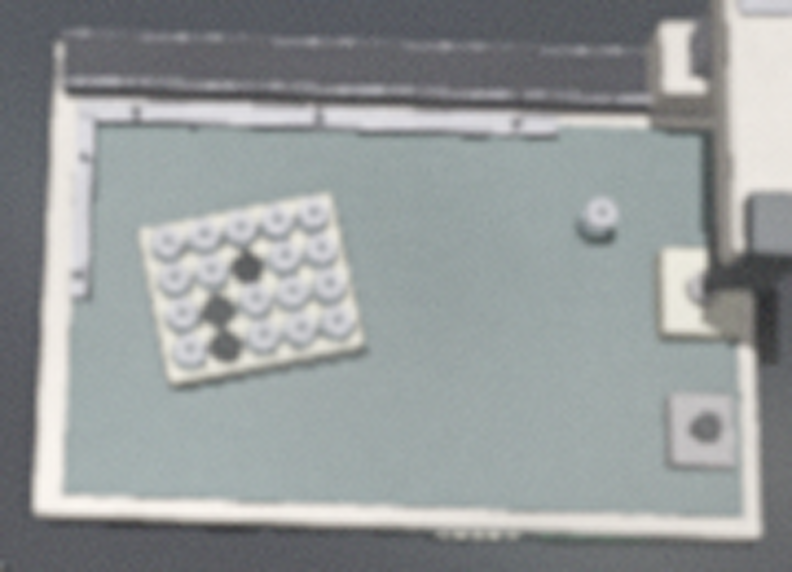

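View pics/c2.png

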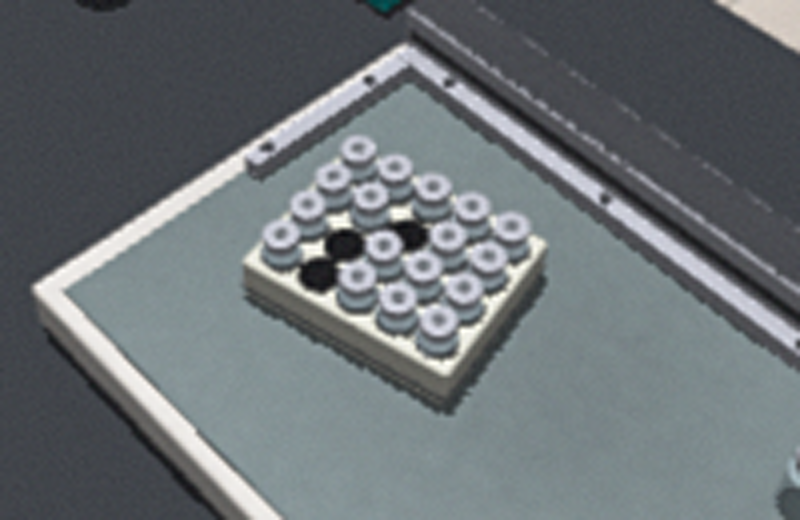

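Crop c1 confirms the choice: white rack with grey caps, top corners at about (140,229), (332,193), (365,345) and (172,380) in the crop. The inner corner of the stops is at about (97,124), and the spare vial at (598,218). Next I'll fit the lines.

```bash
cat >> h.py <<'E'
def edge(n,img,A,B,axis,half=5,lo=0.08,hi=0.92):
    """subpixel strongest gradient along pixel columns(axis=1)/rows(axis=0) crossing segment A-B -> points"""
    g=cv2.GaussianBlur(img.astype(np.float32),(0,0),0.8); pts=[]
    A=np.array(A,float);B=np.array(B,float);d=(B-A)/np.linalg.norm(B-A);nn=np.array([-d[1],d[0]])
    t=np.arange(-half,half+.01,0.1)
    for f in np.linspace(lo,hi,40):
        p=(A+f*(B-A))+t[:,None]*nn; v=cv2.remap(g,p[:,0].astype(np.float32)[None],p[:,1].astype(np.float32)[None],cv2.INTER_LINEAR)[0]
        gr=np.abs(np.gradient(v))*np.exp(-t**2/(2*(half/2)**2)); k=gr.argmax(); pts.append(p[k])
    return np.array(pts,np.float32)
def fitl(p):
    vx,vy,x,y=cv2.fitLine(p.astype(np.float32),cv2.DIST_HUBER,0,.001,.001).ravel(); return np.array([x,y]),np.array([vx,vy])
def inter(a,b):
    s=np.linalg.solve(np.c_[a[1],-b[1]],b[0]-a[0]); return a[0]+s[0]*a[1]
E
python3 - <<'E'
from h import *
im=cv2.imread("pics/top0.png").astype(np.float32)
f=lambda x,y:(215+(x+.5)/4.4-.5,120+(y+.5)/4.4-.5)
sat=im[...,1]-im[...,2]   # teal: g-r
W=lambda p,z:fitl(onz("top",p,z)[:,:2])
bs=W(edge("top",sat,f(97,124),f(557,137),1,2),.045)
ss=W(edge("top",sat,f(97,124),f(89,297),1,2),.045)
fr=W(edge("top",sat,f(66,490),f(740,515),1,2),.045)
C=inter(bs,ss); a=lambda l:np.degrees(np.arctan2(*l[1][::-1]))
print("corner",C,"back ang",a(bs),"side",a(ss),"front",a(fr))
c=[f(140,229),f(332,193),f(365,345),f(172,380)]
print("corners hand",onz("top",c,.077)[:,:2])
L=[W(edge("top",sat,c[i],c[(i+1)%4],1,2),.077) for i in range(4)]
print([a(l) for l in L])
P=np.array([inter(L[i-1],L[i]) for i in range(4)]);print(P,np.linalg.norm(P-np.roll(P,-1,0),axis=1))
print("spare",onz("top",[f(600,212)],.09))
# side view
im=cv2.imread("pics/side0.png").astype(np.float32); sat=im[...,1]-im[...,2]
g=lambda x,y:(180+(x+.5)/4-.5,140+(y+.5)/4-.5)
W=lambda p,z:fitl(onz("side",p,z)[:,:2])
bs=W(edge("side",sat,g(412,85),g(790,360),1,2),.045); ss=W(edge("side",sat,g(412,85),g(258,180),1,2),.045)
print("side corner",inter(bs,ss),a(bs),a(ss))
c=[g(245,265),g(545,243),g(447,375),g(340,130)]
print("side corners hand",onz("side",c[:3],.077)[:,:2])
E
```

```text
corner [0.6954046  0.07986695] back ang -89.956856 side -0.4215092 front 89.59777
corners hand [[ 0.61008236  0.0459061 ]
 [ 0.63995166 -0.08669771]
 [ 0.53287315 -0.11032084]
 [ 0.50473517  0.02071039]]
[np.float32(-77.07643), np.float32(12.419871), np.float32(-77.44798), np.float32(12.952291)]
[[ 0.61041486  0.04685672]
 [ 0.6411488  -0.0870816 ]
 [ 0.5316417  -0.1111981 ]
 [ 0.50200266  0.02192285]] [0.13741924 0.11213121 0.13638058 0.11124255]
spare [[ 0.62824729 -0.27005896  0.09      ]]
side corner [0.69150627 0.07760798] -89.597694 -1.726867
side corners hand [[ 0.50053712  0.01758093]
 [ 0.63541425 -0.08464533]
 [ 0.53200433 -0.10926447]]
```

```bash
cat >> h.py <<'E'
def to(*T):
    s=ctrl.get_state(); p=s["eef_pos"]; q=s["tcp_rot"]
    from scipy.spatial.transform import Rotation as Ro
    R=Ro.from_quat(q).as_matrix(); h=np.degrees(np.arctan2(R[1,0],R[0,0]))
    print("t",round(s["time"],2),"pos",p.round(4),"head",round(h,2),"tilt z",R[:,2].round(3),"F",s["contact_force"].round(1),"open",round(s["opening"],2))
    for x,y,z,hd in T: print((R.T@(np.array([x,y,z])-p)).round(4), "turn",round((h-hd+180)%360-180,2))
E
python3 -c "
from h import *
to((.40,.35,.238,170),(.462,-.028,.238,180))"
```

```text
t 0.1 pos [0.2177 0.6383 0.238 ] head 161.16 tilt z [-0.001 -0.002 -1.   ] F [0.  0.2 0.1] open 1.0
[-0.2657 -0.214   0.0004] turn -8.84
[-0.4464 -0.5517  0.0011] turn -18.84
```

send_rows --pt "-0.133 -0.107 0 -4 1" --pt "-0.266 -0.214 0 -9 1" --pt "-0.266 -0.214 0 -9 1" --pt "-0.266 -0.214 0 -9 1" --pt "-0.266 -0.214 0 -9 1" --pt "-0.266 -0.214 0 -9 1" --pt "-0.266 -0.214 0 -9 1" --pt "-0.446 -0.552 0 -18.8 1" --pt "-0.446 -0.552 0 -18.8 1" --pt "-0.446 -0.552 0 -18.8 1" --pt "-0.446 -0.552 0 -18.8 1" --pt "-0.446 -0.552 0 -18.8 1"

```text
time: 1.3
eef_pos: [0.4395, 0.1064, 0.2391]
tcp_rot: [0.0, 1.0, 0.0, -0.0]
contact_force: [1.3, -0.8, 0.4]
opening: 1.0
finger_force: 0.0
```

```bash
python3 -c "
from h import *
to((.462,-.03,.15,180),(.462,-.03,.066,180))"
```

```text
t 1.3 pos [0.4395 0.1064 0.2391] head 179.98 tilt z [-0.  0. -1.] F [ 1.3 -0.8  0.4] open 1.0
[-0.0226 -0.1364  0.0891] turn -0.02
[-0.0226 -0.1364  0.1731] turn -0.02
```

send_rows --pt "-0.022 -0.137 0 0 1" --pt "-0.022 -0.137 0 0 1" --pt "-0.022 -0.137 0 0 1" --pt "-0.022 -0.137 0 0 1" --pt "-0.022 -0.137 0 0 1" --pt "-0.022 -0.137 0 0 1"

```text
time: 1.9
eef_pos: [0.4614, -0.0279, 0.2389]
tcp_rot: [-0.0, 1.0, 0.0, -0.0]
contact_force: [0.6, 0.3, -0.5]
opening: 1.0
finger_force: 0.0
```

```bash
python3 -c "
from h import *
to((.462,-.03,.15,180),(.462,-.03,.066,180))"
```

```text
t 1.9 pos [ 0.4614 -0.0279  0.2389] head -179.99 tilt z [-0.001  0.001 -1.   ] F [ 0.6  0.3 -0.5] open 1.0
[-0.0006 -0.0021  0.0889] turn 0.01
[-0.0007 -0.0022  0.1729] turn 0.01
```

send_rows --pt "0 -0.002 0.04 0 1" --pt "0 -0.002 0.08 0 1" --pt "0 -0.002 0.12 0 1" --pt "0 -0.002 0.145 0 1" --pt "0 -0.002 0.16 0 1" --pt "0 -0.002 0.169 0 1" --pt "0 -0.002 0.171 0 1" --pt "0 -0.002 0.171 0 1"

```text
time: 2.7
eef_pos: [0.4622, -0.0302, 0.0688]
tcp_rot: [-0.0, 1.0, -0.0, 0.0]
contact_force: [0.8, -0.3, 0.5]
opening: 0.999
finger_force: 0.0
```

```bash
python3 -c "
from h import *
to((.582,-.03,.066,180))
im=snap('side','s1')[130:300,150:380];cv2.imwrite('pics/s1c.png',cv2.resize(im[...,::-1],None,fx=3.4,fy=3.4,interpolation=cv2.INTER_CUBIC))"
```

```text
t 2.7 pos [ 0.4622 -0.0302  0.0688] head -179.97 tilt z [ 0.001 -0.    -1.   ] F [ 0.8 -0.3  0.5] open 1.0
[-1.198e-01  1.000e-04  2.900e-03] turn 0.03
```

View pics/s1c.png

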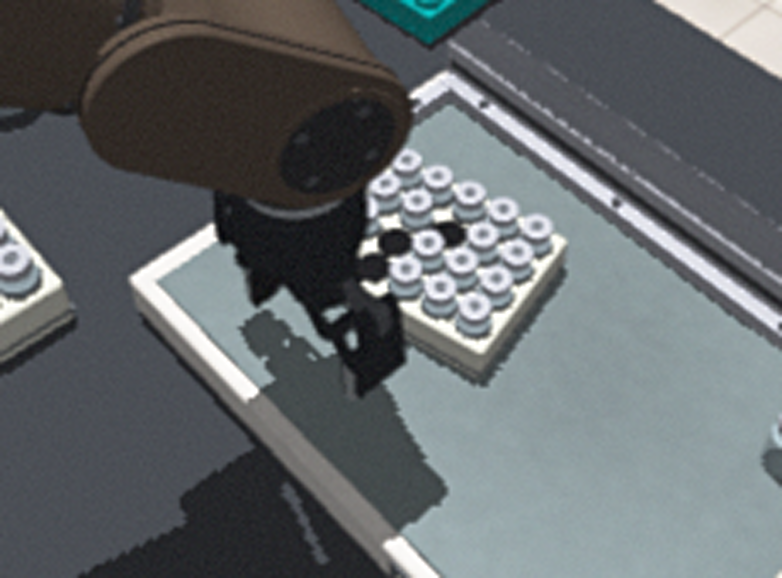

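```bash
python3 -c "
from h import *
o,d=ray('side',[255.3,246.2]); 
for y in(-.088,-.073): print(o+d[0]*(y-o[1])/d[0][1])
o,d=ray('side',[150+405/3.4,130+360/3.4])
for y in(-.088,-.073): print(o+d[0]*(y-o[1])/d[0][1])"
```

```text
[ 0.44973927 -0.088       0.09148467]
[ 0.46246912 -0.073       0.05852672]
[ 0.48767706 -0.088       0.08948479]
[ 0.50241164 -0.073       0.05642117]
```

```bash
python3 -c "
from h import *
for x in(.451,.473):
  for y in (-.087,-.0725):
    for z in(.062,.075,.09): p=proj('side',[x,y,z])[0]; print(x,y,z,((p-[150,130])*3.4).round())"
```

```text
0.451 -0.087 0.062 [359. 418.]
0.451 -0.087 0.075 [359. 407.]
0.451 -0.087 0.09 [359. 394.]
0.451 -0.0725 0.062 [343. 403.]
0.451 -0.0725 0.075 [343. 392.]
0.451 -0.0725 0.09 [342. 378.]
0.473 -0.087 0.062 [386. 397.]
0.473 -0.087 0.075 [386. 386.]
0.473 -0.087 0.09 [386. 373.]
0.473 -0.0725 0.062 [370. 382.]
0.473 -0.0725 0.075 [370. 371.]
0.473 -0.0725 0.09 [370. 357.]
```

The open fingertips look to be at z of about 0.075, almost level with the rack's top (crop pixel 358,395), so I'm going lower before pushing.

send_rows --pt "0 0 0.004 0 1" --pt "0 0 0.008 0 1" --pt "0 0 0.012 0 1" --pt "0 0 0.014 0 1" --pt "0 0 0.014 0 1"

```text
time: 3.25
eef_pos: [0.4614, -0.0307, 0.0539]
tcp_rot: [0.0, 1.0, 0.0, -0.0]
contact_force: [-0.0, -0.7, 0.3]
opening: 1.004
finger_force: 0.0
```

```bash
python3 -c "
from h import *
to((.49,-.03,.055,180))
im=snap('side','s2')[180:280,190:300];cv2.imwrite('pics/s2c.png',cv2.resize(im[...,::-1],None,fx=5,fy=5,interpolation=cv2.INTER_CUBIC))"
```

```text
t 3.25 pos [ 0.4614 -0.0307  0.0539] head 179.95 tilt z [-0.001  0.    -1.   ] F [-0.  -0.7  0.3] open 1.0
[-0.0286  0.0008 -0.0011] turn -0.05
```

View pics/s2c.png

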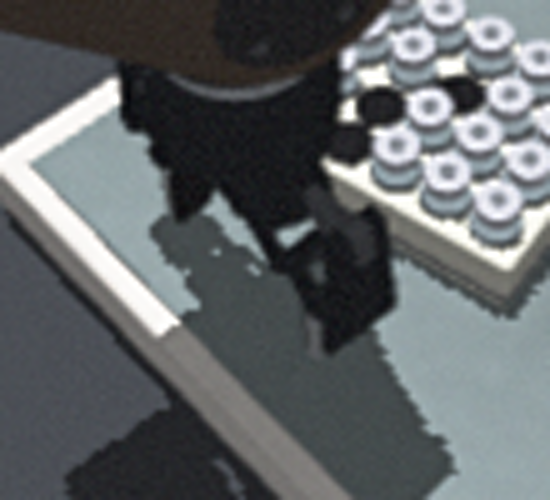

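send_rows --pt "0 0 0.002 0 1" --pt "0 0 0.004 0 1" --pt "0 0 0.004 0 1"

```text
time: 3.6
eef_pos: [0.4616, -0.0307, 0.0501]
tcp_rot: [0.0, 1.0, 0.0, -0.0]
contact_force: [0.1, 0.7, -0.3]
opening: 0.998
finger_force: 0.0
```

send_rows --pt "-0.004 0 0 0 1" --pt "-0.008 0 0 0 1" --pt "-0.012 0 0 0 1" --pt "-0.016 0 0 0 1" --pt "-0.02 0 0 0 1" --pt "-0.024 0 0 0 1" --pt "-0.028 0 0 0 1" --pt "-0.032 0 0 0 1" --pt "-0.036 0 0 0 1" --pt "-0.04 0 0 0 1"

```text
time: 4.6
eef_pos: [0.501, -0.0304, 0.0498]
tcp_rot: [0.0, 1.0, 0.0, -0.001]
contact_force: [-2.9, 1.0, -0.2]
opening: 1.001
finger_force: 1.3
```

```bash
cat >> h.py <<'E'
C=np.array([.694,.079])
def rack(n,lab,fx=3.4,box=(215,120,395,250)):
    im=snap(n,lab); x0,y0,x1,y1=box
    cv2.imwrite(f"pics/{lab}c.png",cv2.resize(im[y0:y1,x0:x1,::-1],None,fx=fx,fy=fx,interpolation=cv2.INTER_CUBIC)); return im
E
python3 -c "
from h import *
to((.55,-.03,.05,180)); rack('side','s3',3.4,(170,130,400,300))"
```

```text
t 4.6 pos [ 0.501  -0.0304  0.0498] head 179.99 tilt z [-0.003  0.001 -1.   ] F [-2.9  1.  -0.2] open 1.0
[-0.049   0.0004 -0.0004] turn -0.01
```

View pics/s3c.png

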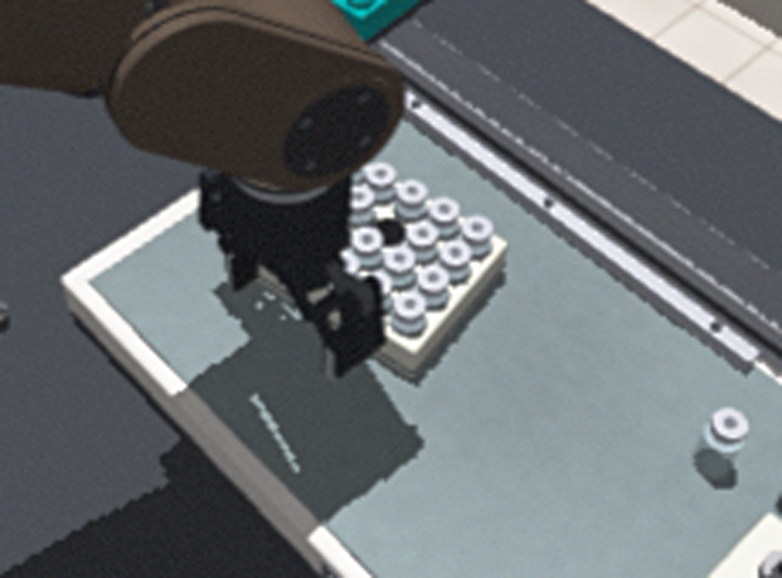

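Force is about 3 N and the rack is turning square against the two fingers (front edge near (400,350) in the crop). I'll keep pushing.

send_rows --pt "-0.005 0 0 0 1" --pt "-0.01 0 0 0 1" --pt "-0.015 0 0 0 1" --pt "-0.02 0 0 0 1" --pt "-0.025 0 0 0 1" --pt "-0.03 0 0 0 1" --pt "-0.035 0 0 0 1" --pt "-0.04 0 0 0 1" --pt "-0.045 0 0 0 1" --pt "-0.049 0 0 0 1" --pt "-0.052 0 0 0 1" --pt "-0.054 0 0 0 1"

```text
time: 5.85
eef_pos: [0.556, -0.0309, 0.0504]
tcp_rot: [0.0, 1.0, -0.0, -0.0]
contact_force: [-3.6, 0.3, -0.2]
opening: 1.003
finger_force: 1.7
```

send_rows --pt "-0.002 0 0 0 1" --pt "-0.004 0 0 0 1" --pt "-0.006 0 0 0 1"

```text
time: 6.15
eef_pos: [0.5619, -0.0308, 0.0504]
tcp_rot: [0.0, 1.0, -0.0, -0.0]
contact_force: [-3.9, 0.1, -0.6]
opening: 0.997
finger_force: 1.6
```

send_rows --pt "-0.002 0 0 0 1" --pt "-0.004 0 0 0 1" --pt "-0.006 0 0 0 1"

```text
time: 6.45
eef_pos: [0.568, -0.0309, 0.0504]
tcp_rot: [0.0, 1.0, -0.0, 0.0]
contact_force: [-3.3, 0.3, 0.1]
opening: 1.0
finger_force: 1.6
```

send_rows --pt "-0.001 0 0 0 1" --pt "-0.002 0 0 0 1"

```text
time: 6.65
eef_pos: [0.5699, -0.0309, 0.0504]
tcp_rot: [0.0, 1.0, -0.0, -0.0]
contact_force: [-3.8, -0.4, 0.7]
opening: 1.001
finger_force: 1.7
```

send_rows --pt "-0.001 0 0 0 1" --pt "-0.002 0 0 0 1"

```text
time: 6.85
eef_pos: [0.5718, -0.0308, 0.0503]
tcp_rot: [0.0, 1.0, 0.0, -0.0]
contact_force: [-3.9, -0.6, 0.4]
opening: 1.002
finger_force: 1.7
```

send_rows --pt "-0.001 0 0 0 1" --pt "-0.002 0 0 0 1"

```text
time: 7.05
eef_pos: [0.5736, -0.0308, 0.0504]
tcp_rot: [0.0, 1.0, 0.0, -0.001]
contact_force: [-6.6, -0.9, 2.6]
opening: 0.996
finger_force: 3.5
```

send_rows --pt "-0.001 0 0 0 1" --pt "-0.001 0 0 0 1"

```text
time: 7.25
eef_pos: [0.5735, -0.0308, 0.0504]
tcp_rot: [0.0, 1.0, 0.0, -0.002]
contact_force: [-9.2, 0.4, 3.3]
opening: 0.999
finger_force: 4.0
```

send_rows --pt "-0.001 0 0 0 1" --pt "-0.001 0 0 0 1"

```text
time: 7.45
eef_pos: [0.5735, -0.0307, 0.0504]
tcp_rot: [0.0, 1.0, 0.0, -0.004]
contact_force: [-10.9, 0.6, 6.6]
opening: 0.997
finger_force: 5.7
```

Seated on the back stop: TCP x holds at 0.5735 while the force climbs to 11 N. Now I'll back off, rise and turn for the push from the right side.

send_rows --pt "0.01 0 0 0 1" --pt "0.025 0 0 0 1" --pt "0.04 0 0 0 1" --pt "0.04 0 -0.03 0 1" --pt "0.04 0 -0.07 0 1" --pt "0.04 0 -0.11 0 1" --pt "0.04 0 -0.12 0 1" --pt "0.04 -0.04 -0.12 8 0" --pt "0.03 -0.08 -0.12 16 0" --pt "0 -0.12 -0.12 24 0" --pt "-0.03 -0.13 -0.12 32 0" --pt "-0.058 -0.13 -0.12 40 0"

```text
time: 8.65
eef_pos: [0.6353, -0.1637, 0.1702]
tcp_rot: [0.347, 0.938, -0.0, 0.002]
contact_force: [1.0, -0.1, -0.5]
opening: 0.497
finger_force: 0.0
```

send_rows --pt "0 0 0 8 0" --pt "0 0 0 16 0" --pt "0 0 0 24 0" --pt "0 0 0 32 0" --pt "0 0 0 40 0" --pt "0 0 0 48 0" --pt "0 0 0 50 0" --pt "0 0 0 50 0"

```text
time: 9.45
eef_pos: [0.6341, -0.161, 0.17]
tcp_rot: [0.707, 0.707, 0.0, 0.001]
contact_force: [0.6, -0.5, 0.2]
opening: 0.502
finger_force: 0.0
```

```bash
python3 -c "
from h import *
to((.632,-.16,.17,90),(.632,-.16,.058,90)); rack('side','s4',3.4,(170,130,400,300))"
```

```text
t 9.45 pos [ 0.6341 -0.161   0.17  ] head 89.98 tilt z [ 0.002 -0.    -1.   ] F [ 0.6 -0.5  0.2] open 0.5
[ 0.001  -0.0021 -0.    ] turn -0.02
[ 0.001  -0.0023  0.112 ] turn -0.02
```

View pics/s4c.png

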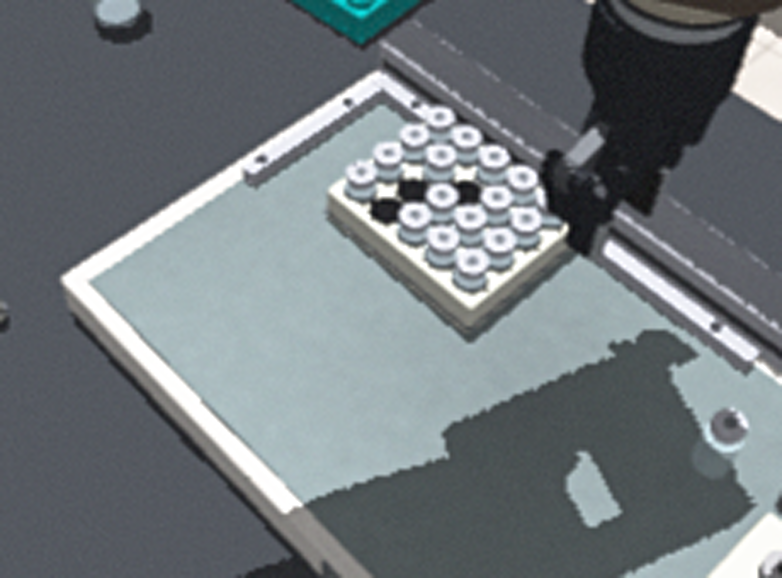

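The rack is square against the back stop. Its front-right top corner is at crop (470,315), and the space to its right is clear. I'll check its y before descending.

```bash
python3 -c "
from h import *
print(onz('side',[[170+470/3.4,130+312/3.4],[170+567/3.4,130+228/3.4]],.077))"
```

```text
[[ 0.57980351 -0.1129074   0.077     ]
 [ 0.67736621 -0.11008166  0.077     ]]
```

send_rows --pt "0 -0.002 0.03 0 0" --pt "0 -0.002 0.06 0 0" --pt "0 -0.002 0.085 0 0" --pt "0 -0.002 0.1 0 0" --pt "0 -0.002 0.109 0 0" --pt "0 -0.002 0.112 0 0" --pt "0 -0.002 0.112 0 0"

```text
time: 10.2
eef_pos: [0.6323, -0.1611, 0.0589]
tcp_rot: [0.707, 0.707, 0.0, 0.001]
contact_force: [-0.2, 0.2, 0.1]
opening: 0.5
finger_force: 0.0
```

send_rows --pt "0.008 0 0 0 0" --pt "0.016 0 0 0 0" --pt "0.024 0 0 0 0" --pt "0.03 0 0 0 0" --pt "0.034 0 0 0 0" --pt "0.038 0 0 0 0" --pt "0.042 0 0 0 0" --pt "0.046 0 0 0 0" --pt "0.05 0 0 0 0"

```text
time: 11.1
eef_pos: [0.6318, -0.1114, 0.0584]
tcp_rot: [0.707, 0.707, -0.0, 0.0]
contact_force: [-0.7, -3.1, 1.4]
opening: 0.499
finger_force: 1.6
```

send_rows --pt "0.004 0 0 0 0" --pt "0.008 0 0 0 0" --pt "0.012 0 0 0 0" --pt "0.016 0 0 0 0" --pt "0.02 0 0 0 0" --pt "0.024 0 0 0 0" --pt "0.028 0 0 0 0" --pt "0.032 0 0 0 0"

```text
time: 11.9
eef_pos: [0.6318, -0.0786, 0.0584]
tcp_rot: [0.707, 0.707, 0.0, 0.0]
contact_force: [0.0, -3.1, 1.4]
opening: 0.499
finger_force: 1.7
```

send_rows --pt "0.002 0 0 0 0" --pt "0.004 0 0 0 0" --pt "0.006 0 0 0 0" --pt "0.008 0 0 0 0"

```text
time: 12.3
eef_pos: [0.6318, -0.0709, 0.0584]
tcp_rot: [0.707, 0.707, -0.0, 0.0]
contact_force: [0.0, -3.0, 0.5]
opening: 0.502
finger_force: 1.8
```

send_rows --pt "0.001 0 0 0 0" --pt "0.002 0 0 0 0"

```text
time: 12.5
eef_pos: [0.6318, -0.0689, 0.0584]
tcp_rot: [0.707, 0.707, 0.0, 0.0]
contact_force: [-0.4, -3.3, -0.0]
opening: 0.499
finger_force: 1.8
```

send_rows --pt "0.001 0 0 0 0" --pt "0.002 0 0 0 0"

```text
time: 12.7
eef_pos: [0.6318, -0.0669, 0.0584]
tcp_rot: [0.707, 0.707, -0.0, 0.0]
contact_force: [0.3, -3.4, 1.7]
opening: 0.502
finger_force: 1.8
```

send_rows --pt "0.001 0 0 0 0" --pt "0.002 0 0 0 0"

```text
time: 12.9
eef_pos: [0.6318, -0.0649, 0.0584]
tcp_rot: [0.707, 0.707, -0.0, 0.0]
contact_force: [-0.8, -7.2, 0.1]
opening: 0.499
finger_force: 3.5
```

send_rows --pt "0.001 0 0 0 0" --pt "0.001 0 0 0 0"

```text
time: 13.1
eef_pos: [0.6318, -0.0649, 0.0584]
tcp_rot: [0.707, 0.707, -0.001, 0.001]
contact_force: [0.3, -7.2, 1.7]
opening: 0.501
finger_force: 3.3
```

send_rows --pt "0.001 0 0 0 0" --pt "0.001 0 0 0 0"

```text
time: 13.3
eef_pos: [0.6317, -0.0648, 0.0585]
tcp_rot: [0.707, 0.707, -0.001, 0.001]
contact_force: [-1.2, -8.5, 0.4]
opening: 0.5
finger_force: 4.6
```

Seated on the side stop: y stalls at -0.065 while the force climbs. Backing away, then I'll look.

send_rows --pt "-0.01 0 0 0 0" --pt "-0.025 0 0 0 0" --pt "-0.045 0 0 0 0" --pt "-0.06 0 -0.03 0 0" --pt "-0.06 0 -0.07 0 0" --pt "-0.06 0 -0.11 0 0" --pt "-0.06 0 -0.12 0 0" --pt "-0.07 0.04 -0.12 -8 0" --pt "-0.08 0.08 -0.12 -16 0" --pt "-0.08 0.12 -0.12 -24 1" --pt "-0.08 0.15 -0.12 -30 1" --pt "-0.08 0.15 -0.12 -30 1"

```text
time: 14.5
eef_pos: [0.7835, -0.1427, 0.1751]
tcp_rot: [0.499, 0.866, 0.0, -0.001]
contact_force: [-0.8, 0.1, 0.1]
opening: 0.976
finger_force: 0.0
```

```bash
python3 -c "
from h import *
to((.53,-.0,.17,180),(.53,-.0,.05,180)); rack('side','s5',4,(190,140,380,280))
rack('top','t5',5.2,(218,120,320,220))"
```

```text
t 14.5 pos [ 0.7835 -0.1427  0.1751] head 120.08 tilt z [-0.002  0.002 -1.   ] F [-0.8  0.1  0.1] open 0.98
[ 0.2505 -0.1478  0.0058] turn -59.92
[ 0.2502 -0.1478  0.1258] turn -59.92
```

View pics/s5c.png

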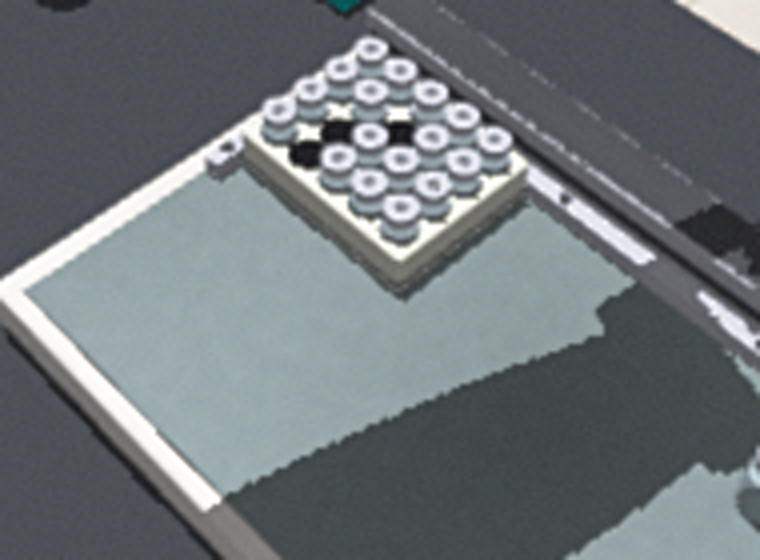

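View pics/t5c.png

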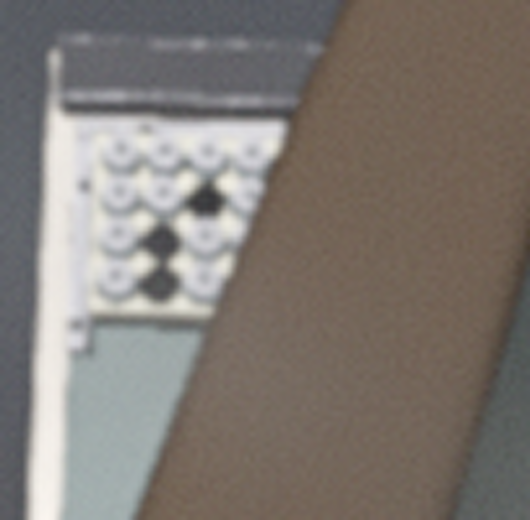

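I went +x instead of -x after lifting, but high up and touching nothing. The rack appears snug in the corner in both views. A quick numeric check of its visible top edges:

Run:
```python
from h import *
im=cv2.imread("pics/s5.png").astype(np.float32); g=lambda x,y:(190+(x+.5)/4-.5,140+(y+.5)/4-.5)
v=im.sum(2)/3; sat=im[...,1]-im[...,2]
a=lambda l:np.degrees(np.arctan2(*l[1][::-1]))
for nm,ch in(("int",v),):
    fr=fitl(onz("side",edge("side",ch,g(245,152),g(400,263),1,1.5),.077)[:,:2]); rt=fitl(onz("side",edge("side",ch,g(400,263),g(527,174),1,1.5),.077)[:,:2])
    print(nm,inter(fr,rt),a(fr),a(rt))
# stop edges in the same picture: front end strip of deck/front rim as heading reference, back stop base right of the rack
bs=fitl(onz("side",edge("side",sat,g(535,205),g(635,275),1,1.5),.045)[:,:2]); print("back",bs[0],a(bs))
```

```text
int [ 0.58205044 -0.05463728] -86.769516 -1.7474597
back [ 0.6930103 -0.1026393] -88.612625
```

Distances match seating (111 mm to the back stop), but I'll do one gentle final two-finger press from the front to make sure it's square.

send_rows --pt "0.032 -0.018 0.002 -8 1" --pt "0.064 -0.037 0.004 -16 1" --pt "0.096 -0.056 0.005 -24 1" --pt "0.128 -0.074 0.005 -32 1" --pt "0.16 -0.093 0.005 -40 1" --pt "0.19 -0.112 0.005 -48 1" --pt "0.22 -0.13 0.005 -56 1" --pt "0.25 -0.148 0.005 -60 1" --pt "0.25 -0.148 0.005 -60 1" --pt "0.25 -0.148 0.005 -60 1"

```text
time: 15.6
eef_pos: [0.5275, -0.0001, 0.1735]
tcp_rot: [0.001, 1.0, -0.0, 0.0]
contact_force: [0.0, -0.1, 0.6]
opening: 0.997
finger_force: 0.0
```

```bash
python3 -c "
from h import *
to((.53,0,.052,180))"
```

```text
t 15.6 pos [ 5.275e-01 -1.000e-04  1.735e-01] head 179.91 tilt z [ 0.001 -0.    -1.   ] F [ 0.  -0.1  0.6] open 1.0
[-2.400e-03  1.000e-04  1.215e-01] turn -0.09
```

send_rows --pt "0 0 0.04 0 1" --pt "0 0 0.08 0 1" --pt "0 0 0.105 0 1" --pt "0 0 0.118 0 1" --pt "0 0 0.121 0 1" --pt "0 0 0.121 0 1" --pt "-0.01 0 0.121 0 1" --pt "-0.02 0 0.121 0 1" --pt "-0.03 0 0.121 0 1" --pt "-0.036 0 0.121 0 1" --pt "-0.04 0 0.121 0 1"

```text
time: 16.7
eef_pos: [0.5697, -0.0004, 0.0527]
tcp_rot: [0.0, 1.0, -0.0, 0.0]
contact_force: [0.4, 0.2, 0.2]
opening: 0.998
finger_force: 0.0
```

send_rows --pt "-0.002 0 0 0 1" --pt "-0.004 0 0 0 1" --pt "-0.004 0 0 0 1"

```text
time: 17.0
eef_pos: [0.5726, -0.0003, 0.0522]
tcp_rot: [0.0, 1.0, 0.0, -0.0]
contact_force: [-0.3, 0.4, -0.2]
opening: 1.0
finger_force: 0.0
```

send_rows --pt "-0.001 0 0 0 1" --pt "-0.002 0 0 0 1" --pt "-0.002 0 0 0 1"

```text
time: 17.3
eef_pos: [0.5735, -0.0003, 0.0522]
tcp_rot: [0.0, 1.0, 0.0, -0.002]
contact_force: [-5.4, -1.0, 2.7]
opening: 0.997
finger_force: 2.5
```

It stalled at the same x = 0.5735 without sliding, so the rack is flush. Retreating.

send_rows --pt "0.01 0 0 0 1" --pt "0.03 0 0 0 1" --pt "0.045 0 0 0 1" --pt "0.045 0 -0.04 0 1" --pt "0.045 0 -0.08 0 1" --pt "0.045 0 -0.12 0 1" --pt "0.06 0.04 -0.17 0 1" --pt "0.08 0.08 -0.19 0 1" --pt "0.1 0.13 -0.19 0 1" --pt "0.1 0.17 -0.19 0 1" --pt "0.1 0.2 -0.19 0 1" --pt "0.1 0.2 -0.19 0 1"

```text
time: 18.5
eef_pos: [0.4739, 0.2032, 0.2427]
tcp_rot: [-0.002, 1.0, 0.001, 0.001]
contact_force: [-0.2, -0.6, -0.0]
opening: 0.999
finger_force: 0.0
```

send_rows --pt "0 0 0 0 1" --pt "0 0 0 0 1" --pt "0 0 0 0 1"

```text
time: 18.8
eef_pos: [0.475, 0.1986, 0.2422]
tcp_rot: [0.001, 1.0, -0.0, 0.0]
contact_force: [-0.7, 0.4, -0.6]
opening: 0.999
finger_force: 0.0
```

Run:
```python
from h import *
to((.5,.2,.2,180)); im=rack('top','t6',5.2,(218,120,370,230))
```

```text
t 18.8 pos [0.475  0.1986 0.2422] head 179.86 tilt z [ 0. -0. -1.] F [-0.7  0.4 -0.6] open 1.0
[-0.025   0.0014  0.0422] turn -0.14
```

View pics/t6c.png

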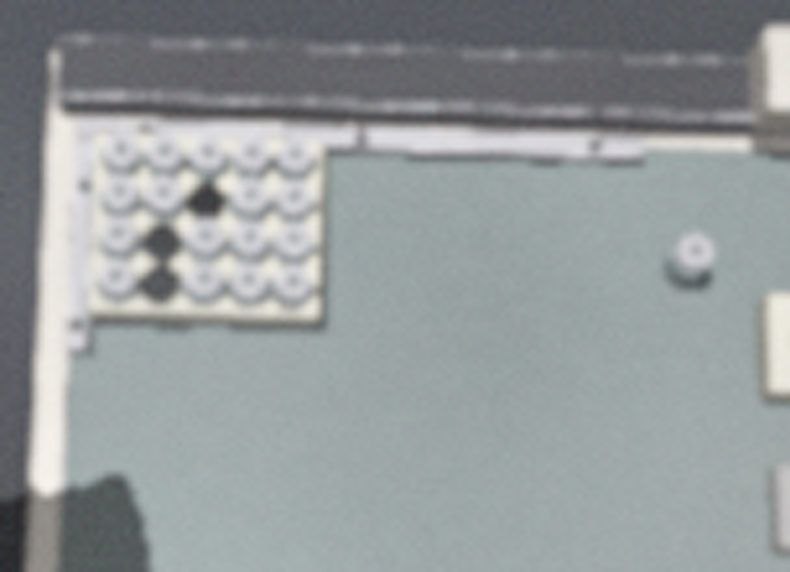

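The rack (about 95–325 by 135–325 in the crop) sits square against both stops. The spare vial at (693,252) hasn't moved and the arm is clear, so I'm handing it in.

```bash
python3 -c "
from plant import ctrl
print(ctrl.sign_off())"
```

```text
the job is handed in; nothing more can be done
None
```

The rack is seated square and flush against both metal stops, the spare vial stands where it was, the arm is clear of everything, and the job was handed in at about 19 s; no verdict came back.

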